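Set the flow screw of a bench bottle filler

TASK

The bench filler has two filling heads; set the one that has the bottle standing under it. Screw the black knurled flow screw on top of that head in, clockwise from above, until it seats, then back it off a quarter turn and keep hold of it there so that I can nip up its lock nut: finish with the gripper still holding the knob at that setting. Leave the other head's screw as it is, and do not disturb that bottle or the next one waiting at the end of the filler.

Things in the scene. Friction and masses are not known exactly. Their poses are not given: they have to be found in the camera images.
- run_screw (a joint): opening of the flow screw to be set, the one on the head with the bottle under it, in rad: 0 = seated (a hard stop), grows as the screw is backed off (counter-clockwise seen from above), stop at 6.2. A light thread friction of about 0.08 N m keeps it where it is left. The screw rises 3 mm per turn as it is backed off. It starts 2.0 to 3.8 rad open
- run_grip (a point): grip point of the flow screw to be set: centre of its black knurled round head (36 mm across, 28 mm high, upright axis); the point is on the axis, 14 mm below the flat top, 289 mm above the table when seated. Under the head: bare stem, then a brass lock nut 25 mm across corners, its top 8 mm below the head when seated
- run_mark (a point): outer end of the white index line on top of that screw's head, 15 mm from its axis; it turns with the screw. The way it points when seated differs each time
- filler_mid (a point): middle of the top face of the steel header bar (36 mm wide, 340 mm long, top 245 mm above the table) that joins the two heads; they stand 150 mm apart along it, 75 mm either side of this point. Nothing on the filler stands higher than the two screws
- idle_grip (a point): the same point on the identical flow screw of the other head, which has no bottle under it and is to be left alone
- idle_mark (a point): outer end of the white index line on top of the other head's screw, 15 mm from its axis
- run_bottle_mid (a point): centre of the loose empty green glass bottle standing on the drip tray under the nozzle of the head to be set: 60 mm across, 140 mm high, this point half-way up. Its mouth is 12 mm below the nozzle
- next_bottle_mid (a point): centre (half-way up) of the next bottle, of the same kind, loose, standing on the table at the filler's left end, past the post; bystander

How it is judged (in metres and radians):
On the way:
1. the flow screw of the head with the bottle is screwed in until it seats (value of joint run_screw below 0.1 rad), for 0.2 s.
At the end, for the whole second after the job is handed in: Once seated, the screw of the head with the bottle is a quarter turn open (1.57 rad, within 0.26), still and gripped (over 5 N); the other screw is unturned (index mark within 4 mm) and both loose bottles are within 10 mm of where they stood (value of joint run_screw between 1.31 and 1.83 rad and velocity of joint run_screw between -0.1 and 0.1 rad/s and contact force between the fingers and run_screw above 5 N and distance of idle_mark from where it was at the start of the episode below 0.004 m and distance of each of run_bottle_mid, next_bottle_mid from where it was at the start of the episode below 0.01 m); the arm keeps its last pose, push and grip.
It fails at once if the other head's flow screw is turned (distance of idle_mark from where it was at the start of the episode above 0.004 m).
It fails at once if the bottle under the head is knocked out of place (distance of run_bottle_mid from where it was at the start of the episode above 0.01 m).
It fails at once if the waiting bottle is disturbed (distance of next_bottle_mid from where it was at the start of the episode above 0.01 m).
It also fails if it takes over 51 s, if anything falls off the work surface, if the arm or the gripper's body presses on something with over 40 N, if the wrist force passes 120 N, or if a joint passes its speed limit or range.

ROBOT

A 6-joint arm with a two-finger parallel gripper is mounted at the origin on the work surface. World frame = base frame: x ahead of the robot, y to its left, z up, the work surface at z = 0. Lengths are in mm, angles in rad, forces in N, time in s.
With the tool pointing down it reaches from about 275 to 1000 mm from the base axis. Payload 8.4 kg.
Tool frame: the origin (TCP) lies on the centre line of the jaws, within the pads' length; the fingertips stand r.tip_reach ahead of it and the grasp point (between the pads) lies 11 mm behind it (r.tip_reach is the distance from the TCP to the fingertips, in mm); z points along the fingers, y is the line along which they close (so a half turn about z gives the same grasp; the last joint's range is limited). The gripper opens to 85 mm and grips with 20 to 120 N. Pads are 22 mm wide; open, the fingers measure 114 mm over their backs; the gripper's body (76 mm by 85 mm) begins 54 mm behind the grasp point. The pads swing forward as they close: fully open they stand 13 mm farther back than shut.
Start: joints at [1.241, 0.353, 1.633, -0, 1.155, -0.002], TCP at [201.224, 591.724, 239.281] pointing down, gripper open.
Joint ranges: [-2.63, 2.63], [-0.92, 2.1], [0.06, 2.66], [-1.3, 4.44], [0, 2.69], [-3.02, 3.02]. Speed limits (rad/s): [2.22, 2.22, 2.79, 3.14, 3.14, 3.14].

INTERFACE

Orientations are given as [roll, pitch, yaw] about the fixed x, y, z axes, in that order (R = Rz(yaw) Ry(pitch) Rx(roll)).
In Python, from rig import r gives the robot as it stands.
- The arm moves only by the tool carry_out, never from a script. Its argument "targets" is a list of rows, each an object with "dp": the shift along the tool's x, y, z in mm, a list of three; "yaw": the turn about the tool's z in degrees. A call has 1 to 12 rows; each row is the pose to reach, as a shift and turn from the pose commanded when the call began, along the tool's axes at that moment; what a row does not reach only later rows make up. A row lasts 1/8 s, in which the tool goes at most 62.5 mm and 10.7 degrees, less where a joint would pass 70% of its speed; a pose out of reach is approached as far as the arm can. A call with a gripper value outside its range is refused whole. "fingers" is the opening, from -1 (shut) to 1 (fully open), so that 0 is half open, set as the call begins (left out, the last holds). The fingers move at their own pace and stop on an object; "grip_force" is the grip in N (left out, the last holds). Time passes only in rows, so rows that repeat a pose let the fingers close. It gives the time, the measured TCP pose, the force, the opening and the grip force at its end, in the units of the state.
- r.sense(): the state, without advancing time (a new reading comes with each control period).
- r.grab_frame(name): name is "side" or "top"; returns the picture (400x640x3 uint8, red, green, blue); there is no depth.
- r.get_calibration(name): a dict with "fx", "fy", "cx", "cy" (pixels), "dist_coeffs" ([k1, k2, p1, p2, k3] as OpenCV has them; the pictures are not rectified), "rvec" (rotation vector, rad) and "tvec" (3), from world to camera coordinates, as OpenCV has them. Camera axes: x right, y down, z forward; pixel columns grow to the right and rows downward; lengths in mm; the calibration is good to about 2 mm. A picture is of the moment at which its call begins. get_calibration takes no time and is no camera call.
- r.sign_off(): hands the job in; it is judged then, once.
The state is a dict: "clock": time; "qpos": joint angles; "qvel": joint speeds; "joint_efforts": joint torques, N m; "eef_pos": TCP position; "tcp_rot": TCP orientation; "contact_force": force on the tool from outside, world axes, zero at the start; "wrist_torque": the same for the moment, N m; "opening": opening from 0.0 (shut) to 1.0 (fully open); "grasp_force": force on a finger pad.
Only numpy, scipy, OpenCV 4.12 (cv2) and the standard library are available. Lean on these libraries where they do the work, as an engineer would, in place of code of your own. Each camera call takes 0.05 s, during which the arm holds its last target. There are 200 camera calls.

## Working session

There is one attempt and no reset: what is moved stays moved. The work goes in short steps, Python scripts to look and compute and a tool call to move; the robot and the scene stay as the last step left them, time stands still between calls to the robot, and variables do not carry over. Pictures are saved under pics/ and viewed, at most 10 in all, crops included, and the job is handed in when it is done.

Besides the shell and the picture viewer there is one more tool, called after ">>>" by a JSON object that holds its "fn" and its "kwargs", one argument or row to a line. carry_out: Moves the arm, as the interface text tells. Its arguments: {"type":"object","properties":{"targets":{"type":"array","items":{"type":"object","properties":{"dp":{"type":"array","items":{"type":"number"}},"yaw":{"type":"number"}}}},"fingers":{"type":"number"},"grip_force":{"type":"number"}},"required":["targets"]}

```bash
mkdir -p pics; ls; python3 - <<'E'
from rig import r
import cv2
for n in ("side","top"):
    cv2.imwrite(f"pics/{n}0.png", r.grab_frame(n)[:,:,::-1])
    print(n, r.get_calibration(n))
s=r.sense(); print(s, r.tip_reach)
E
```

```text
pics
side {'fx': 415.7763751467169, 'fy': 415.7763751467169, 'cx': 311.19597941775254, 'cy': 194.4468126298029, 'dist_coeffs': array([-0.05898076,  0.        ,  0.        ,  0.        ,  0.        ]), 'rvec': array([ 0.2316132 , -2.84486555,  1.12403459]), 'tvec': array([556.72146897, 137.75130847, 823.89406574])}
top {'fx': 432.1629134334355, 'fy': 432.1629134334355, 'cx': 318.9648650410579, 'cy': 193.54836427142453, 'dist_coeffs': array([-0.00784759,  0.        ,  0.        ,  0.        ,  0.        ]), 'rvec': array([ 2.14977534, -2.15639775,  0.06098429]), 'tvec': array([146.88339472, 567.84189626, 920.41298635])}
{'clock': 0.1, 'qpos': array([ 1.24057393e+00,  3.53582486e-01,  1.63405241e+00, -1.78839307e-05,
        1.15521222e+00, -2.40017640e-03]), 'qvel': array([-0.00014833, -0.00140543, -0.00081661, -0.0011972 ,  0.00040673,
       -0.0002307 ]), 'joint_efforts': array([-5.61544512e-04, -6.06353760e+01, -3.42816710e+01, -9.97509642e-05,
        3.89112218e-03, -1.03025599e-05]), 'eef_pos': array([201.10866828, 591.31941985, 238.63765149]), 'tcp_rot': array([-3.14033815e+00,  1.33416067e-05,  2.81377767e+00]), 'contact_force': array([ 0.02745543, -0.57676574, -0.49679625]), 'wrist_torque': array([ 0.02119198, -0.07341892, -0.04276551]), 'grasp_force': 0.0, 'opening': 1.0024013645905046} 8.0
```

View pics/side0.png

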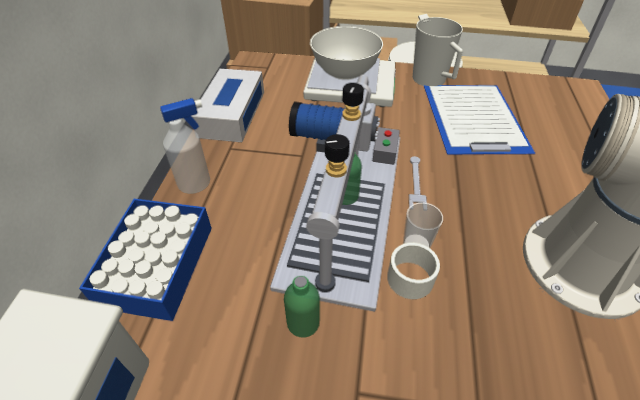

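View pics/top0.png

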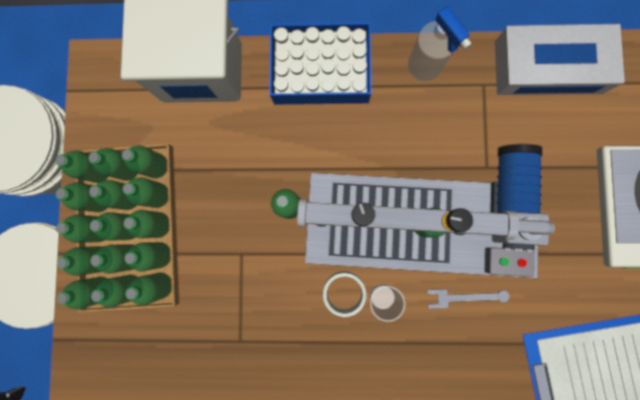

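The side view shows the knobs near (337,148) and (353,95), with a green bottle at (352,180) behind the bar. The top view shows the knobs near (362,214) and (459,219), with green at (432,230). I'll enlarge both and work out positions.

```bash
python3 - <<'E'
import cv2, numpy as np
a=cv2.imread("pics/side0.png")[70:220,290:400]; b=cv2.imread("pics/top0.png")[175:275,295:515]
cv2.imwrite("pics/sidez.png",cv2.resize(a,None,fx=4,fy=4,interpolation=cv2.INTER_CUBIC))
cv2.imwrite("pics/topz.png",cv2.resize(b,None,fx=3.6,fy=3.6,interpolation=cv2.INTER_CUBIC))
E
cat > h.py <<'E'
from rig import r
import cv2, numpy as np
def cal(n):
    c=r.get_calibration(n); K=np.array([[c['fx'],0,c['cx']],[0,c['fy'],c['cy']],[0,0,1.]])
    return K,c['dist_coeffs'],np.array(c['rvec']),np.array(c['tvec'])
def ray(n,uv):
    K,d,rv,t=cal(n); R=cv2.Rodrigues(rv)[0]
    p=cv2.undistortPoints(np.array([[uv]],float),K,d)[0,0]
    return -R.T@t, R.T@np.array([p[0],p[1],1])
def atz(n,uv,z):
    o,v=ray(n,uv); return o+v*(z-o[2])/v[2]
def tri(u1,u2):
    (o,v),(p,w)=ray("side",u1),ray("top",u2)
    s=np.linalg.lstsq(np.c_[v,-w],p-o,rcond=None)[0]
    a,b=o+v*s[0],p+w*s[1]; return (a+b)/2,np.linalg.norm(a-b)
def proj(n,P):
    K,d,rv,t=cal(n); return cv2.projectPoints(np.array(P,float).reshape(-1,1,3),rv,t,K,d)[0][:,0]
E
```

```text
(no output)
```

View pics/sidez.png

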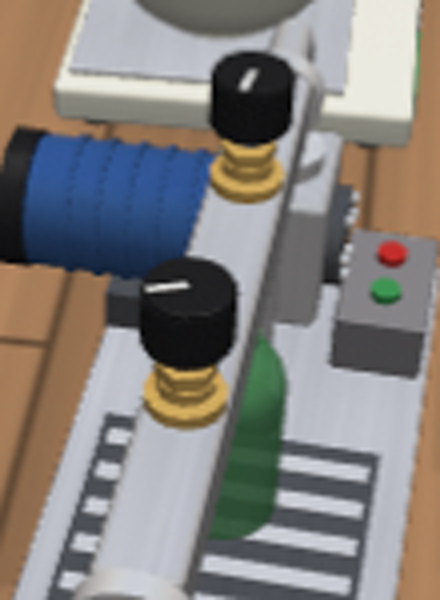

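View pics/topz.png

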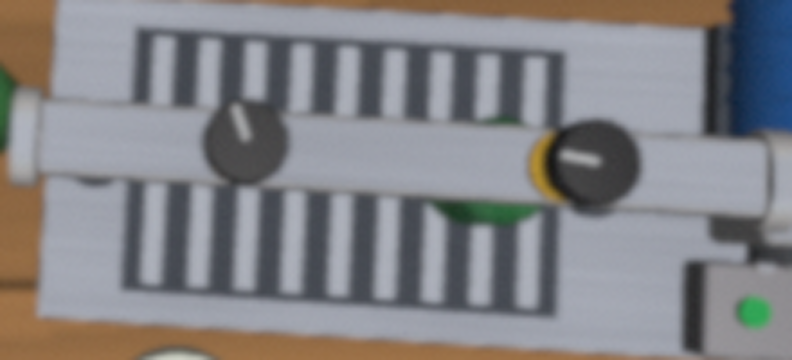

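Top crop: left knob top centre is about (246,138), with its line pointing up; right knob top is about (600,160), with its line pointing left. The green bottle shows between them at (487,165). Side crop: the near knob is at (188,285), the far one at (254,78), and the bottle spans (210–285, 340–538). Next I'll decide which head the bottle is under.

```bash
python3 - <<'E'
from h import *
T=lambda u,v:(295+u/3.6,175+v/3.6)
S=lambda u,v:(290+u/4,70+v/4)
L=tri(S(188,285),T(246,138)); R=tri(S(254,78),T(600,160)); print(L,R,np.linalg.norm(L[0]-R[0]))
l=atz("top",T(246,138),304.5); q=atz("top",T(600,160),304.5); print(l,q,np.linalg.norm(l-q))
print(atz("side",S(188,285),304.5),atz("side",S(254,78),304.5))
for k,(c) in (("L",l),("R",q)):
  for z in (5,15,145,155): print(k,z,[tuple(np.round(x)) for x in ((proj("top",[c[0],c[1],z])[0]-[295,175])*3.6,(proj("side",[c[0],c[1],z])[0]-[290,70])*4)])
  for m in (T(235,104),T(562,155)): d=atz("top",m,304.5)-c; print(np.hypot(*d[:2]),np.arctan2(d[1],d[0]))
print(np.linalg.norm(l),np.linalg.norm(q), np.arctan2(*(l-q)[[1,0]]), r.sense()['tcp_rot'])
E
```

```text
(array([510.53863289,  65.40613228, 302.59221153]), np.float64(0.4398540422556165)) (array([500.51436987, -86.92451313, 297.02015437]), np.float64(1.0752116327935057)) 152.76177270951214
[510.66253898  65.53856507 304.5       ] [500.78582655 -84.75982112 304.5       ] 150.62255587199886
[510.08949797  67.70941742 304.5       ] [499.28309062 -75.20795629 304.5       ]
L 5 [(np.float64(216.0), np.float64(162.0)), (np.float64(168.0), np.float64(743.0))]
L 15 [(np.float64(217.0), np.float64(162.0)), (np.float64(169.0), np.float64(732.0))]
L 145 [(np.float64(227.0), np.float64(153.0)), (np.float64(176.0), np.float64(561.0))]
L 155 [(np.float64(228.0), np.float64(152.0)), (np.float64(177.0), np.float64(546.0))]
15.373895226092788 0.3016854332492591
134.54779437907587 -1.6280529594173554
R 5 [(np.float64(460.0), np.float64(178.0)), (np.float64(221.0), np.float64(528.0))]
R 15 [(np.float64(463.0), np.float64(177.0)), (np.float64(222.0), np.float64(516.0))]
R 145 [(np.float64(513.0), np.float64(171.0)), (np.float64(234.0), np.float64(341.0))]
R 155 [(np.float64(517.0), np.float64(170.0)), (np.float64(235.0), np.float64(326.0))]
156.80121853614114 1.4135413034491608
16.118789033016366 1.4353120602386926
598.1569879454797 592.1916255266448 1.5051766456494982 [-3.14033815e+00  1.33416067e-05  2.81377767e+00]
```

The bottle's base and shoulder project onto the right-hand (far) head: its base is predicted at (221,528) in the side crop, which matches. So the screw to set is at about (501,-85), and the heads come out 150.6 mm apart. I'll lift first, then cross over with the wrist turned near its negative end, so one grip covers the whole travel.

>>> {"fn": "carry_out", "kwargs": {
  "targets": [
    {"dp":[0,0,-50]},
    {"dp":[0,0,-100]},
    {"dp":[0,0,-141],"yaw":0},
    {"dp":[-30,-33,-141],"yaw":-4},
    {"dp":[-60,-65,-141],"yaw":-8},
    {"dp":[-90,-98,-141],"yaw":-13},
    {"dp":[-120,-130,-141],"yaw":-18},
    {"dp":[-150,-163,-141],"yaw":-22},
    {"dp":[-180,-195,-141],"yaw":-26},
    {"dp":[-210,-228,-141],"yaw":-31},
    {"dp":[-240,-260,-141],"yaw":-36},
    {"dp":[-250,-271,-141],"yaw":-37}
  ],
  "fingers": 1
}}

```text
schema error: expected keys dp, yaw
```

```bash
cat > to.py <<'E'
from h import *
import sys
from scipy.spatial.transform import Rotation as Ro
s=r.sense(); R=Ro.from_euler('xyz',s['tcp_rot'])
print("t",s['clock'],"p",s['eef_pos'].round(1),"rot",s['tcp_rot'].round(3),"q",s['qpos'].round(3),"F",s['contact_force'].round(1),"M",s['wrist_torque'].round(2),"g",s['grasp_force'],s['opening'])
if len(sys.argv)>3:
    g=np.array(sys.argv[1:4],float); print("dp",R.inv().apply(g-s['eef_pos']).round(1))
E
python3 to.py 500.8 -84.8 380
```

```text
t 0.1 p [201.1 591.3 238.6] rot [-3.14   0.     2.814] q [ 1.241  0.354  1.634 -0.     1.155 -0.002] F [ 0.  -0.6 -0.5] M [ 0.02 -0.07 -0.04] g 0.0 1.0024013645905046
dp [-501.4 -543.8 -140.7]
```

>>> {"fn": "carry_out", "kwargs": {
  "targets": [
    {"dp":[0,0,-50],"yaw":0},
    {"dp":[0,0,-100],"yaw":0},
    {"dp":[0,0,-141],"yaw":0},
    {"dp":[-30,-33,-141],"yaw":-4},
    {"dp":[-60,-65,-141],"yaw":-8},
    {"dp":[-90,-98,-141],"yaw":-13},
    {"dp":[-120,-130,-141],"yaw":-18},
    {"dp":[-150,-163,-141],"yaw":-22},
    {"dp":[-180,-195,-141],"yaw":-26},
    {"dp":[-210,-228,-141],"yaw":-31},
    {"dp":[-240,-260,-141],"yaw":-36},
    {"dp":[-250,-271,-141],"yaw":-37}
  ],
  "fingers": 1
}}

```text
clock: 1.6
eef_pos: [351.1, 252.6, 380.1]
tcp_rot: [-3.141, -0.0, -2.824]
contact_force: [-1.2, -0.2, 0.4]
opening: 1.0
grasp_force: 0.0
```

```bash
python3 to.py 500.8 -84.8 380
```

```text
t 1.6 p [351.1 252.6 380.1] rot [-3.141 -0.    -2.824] q [ 0.621 -0.076  1.826 -0.     1.392 -1.268] F [-1.2 -0.2  0.4] M [-0.02 -0.03 -0.01] g 0.0 1.0001926285253377
dp [-3.680e+01 -3.673e+02  3.000e-01]
```

>>> {"fn": "carry_out", "kwargs": {
  "targets": [
    {"dp":[-4,-37,0],"yaw":-4},
    {"dp":[-7,-75,0],"yaw":-8},
    {"dp":[-11,-115,0],"yaw":-12},
    {"dp":[-15,-155,0],"yaw":-16},
    {"dp":[-20,-195,0],"yaw":-20},
    {"dp":[-24,-235,0],"yaw":-24},
    {"dp":[-28,-275,0],"yaw":-28},
    {"dp":[-32,-315,0],"yaw":-32},
    {"dp":[-35,-345,0],"yaw":-35},
    {"dp":[-37,-367,0],"yaw":-37},
    {"dp":[-37,-367,0],"yaw":-37},
    {"dp":[-37,-367,0],"yaw":-37}
  ]
}}

```text
clock: 3.1
eef_pos: [500.1, -81.9, 380.0]
tcp_rot: [3.141, -0.0, -2.179]
contact_force: [0.8, 0.5, 0.9]
opening: 1.003
grasp_force: 0.0
```

```bash
python3 to.py 500.8 -84.8 281; python3 - <<'E'
from h import *
a=r.grab_frame("side")[:,:,::-1]; b=r.grab_frame("top")[:,:,::-1]
z=lambda i:cv2.resize(i,None,fx=4,fy=4,interpolation=cv2.INTER_CUBIC)
cv2.imwrite("pics/p2.png",np.hstack([z(a[30:170,300:395]),z(b[150:290,400:500])]))
E
```

```text
t 3.1 p [500.1 -81.9 380. ] rot [ 3.141 -0.    -2.179] q [-0.166  0.055  1.697  0.     1.391 -2.699] F [0.8 0.5 0.9] M [-0.01  0.01  0.02] g 0.0 1.0032247023031267
dp [ 2.  -2.3 99. ]
```

View pics/p2.png

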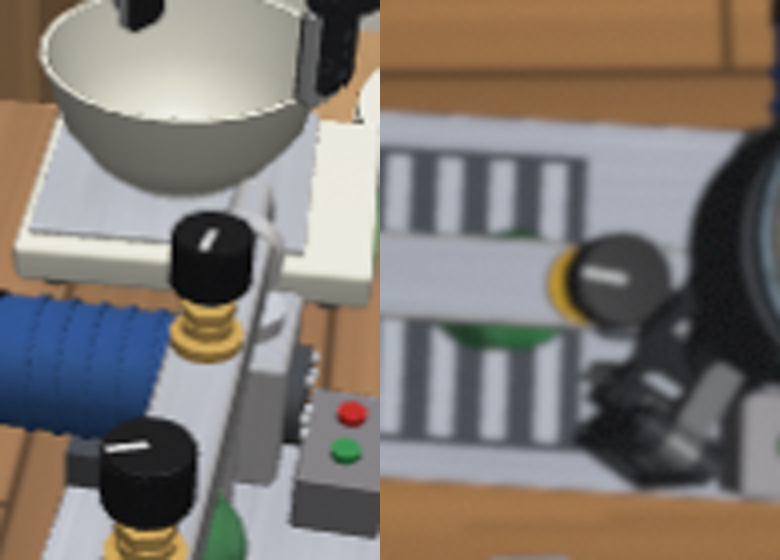

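The picture shows the fingers straddling the far knob: side-view tips are at (140,15) and (320,90), above the knob at (211,255). I'll go down over it with the fingers open.

>>> {"fn": "carry_out", "kwargs": {
  "targets": [
    {"dp":[2,-2,15],"yaw":0},
    {"dp":[2,-2,30],"yaw":0},
    {"dp":[2,-2,45],"yaw":0},
    {"dp":[2,-2,60],"yaw":0},
    {"dp":[2,-2,75],"yaw":0},
    {"dp":[2,-2,88],"yaw":0},
    {"dp":[2,-2,98],"yaw":0},
    {"dp":[2,-2,98],"yaw":0},
    {"dp":[2,-2,98],"yaw":0}
  ]
}}

```text
clock: 4.32
eef_pos: [501.3, -85.2, 282.7]
tcp_rot: [-3.141, 0.0, -2.178]
contact_force: [-0.3, 0.4, 0.7]
opening: 1.0
grasp_force: 0.0
```

```bash
python3 to.py 500.8 -84.8 281
```

```text
t 4.325 p [501.3 -85.2 282.7] rot [-3.141  0.    -2.178] q [-0.171  0.128  1.829 -0.     1.185 -2.706] F [-0.3  0.4  0.7] M [ 0.   -0.02  0.02] g 0.0 1.0000803809704026
dp [-0.   0.7  1.7]
```

>>> {"fn": "carry_out", "kwargs": {
  "targets": [
    {"dp":[0,0,1],"yaw":0},
    {"dp":[0,0,1],"yaw":0},
    {"dp":[0,0,1],"yaw":0},
    {"dp":[0,0,1],"yaw":0},
    {"dp":[0,0,1],"yaw":0},
    {"dp":[0,0,1],"yaw":0},
    {"dp":[0,0,1],"yaw":0},
    {"dp":[0,0,1],"yaw":0}
  ],
  "fingers": -1,
  "grip_force": 30
}}

```text
clock: 5.32
eef_pos: [501.2, -85.2, 281.5]
tcp_rot: [-3.141, 0.0, -2.178]
contact_force: [0.6, -0.4, 5.5]
opening: 0.407
grasp_force: 31.3
```

```bash
python3 to.py; python3 - <<'E'
from h import *
a=r.grab_frame("side")[:,:,::-1]; b=r.grab_frame("top")[:,:,::-1]
z=lambda i:cv2.resize(i,None,fx=4,fy=4,interpolation=cv2.INTER_CUBIC)
cv2.imwrite("pics/p3.png",np.hstack([z(a[30:170,300:395]),z(b[150:290,400:500])]))
E
```

```text
t 5.325 p [501.2 -85.2 281.5] rot [-3.141  0.    -2.178] q [-0.171  0.129  1.83  -0.     1.182 -2.706] F [ 0.6 -0.4  5.5] M [-0.1   0.07  0.05] g 31.311439275741577 0.4069911281038952
```

View pics/p3.png

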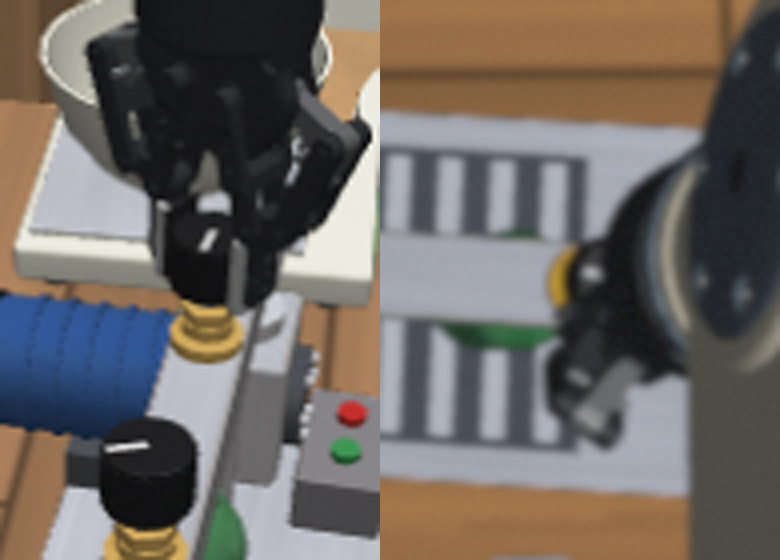

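The picture shows both pads on the far knob at about (205,250) in the side half, level and clear of the brass nut, with the index line still visible. The opening matches 36 mm. Now I'll turn clockwise.

>>> {"fn": "carry_out", "kwargs": {
  "targets": [
    {"dp":[0,0,0],"yaw":9},
    {"dp":[0,0,0.1],"yaw":18},
    {"dp":[0,0,0.2],"yaw":27},
    {"dp":[0,0,0.3],"yaw":36},
    {"dp":[0,0,0.4],"yaw":45},
    {"dp":[0,0,0.5],"yaw":54},
    {"dp":[0,0,0.5],"yaw":63},
    {"dp":[0,0,0.6],"yaw":72},
    {"dp":[0,0,0.7],"yaw":81},
    {"dp":[0,0,0.8],"yaw":90},
    {"dp":[0,0,0.9],"yaw":100},
    {"dp":[0,0,0.9],"yaw":100}
  ],
  "grip_force": 45
}}

```text
clock: 6.92
eef_pos: [501.3, -85.5, 280.7]
tcp_rot: [-3.142, 0.001, 2.357]
contact_force: [-0.7, -1.9, 6.0]
opening: 0.41
grasp_force: 44.8
```

```bash
python3 to.py
```

```text
t 6.925 p [501.3 -85.5 280.7] rot [-3.142e+00  1.000e-03  2.357e+00] q [-1.710e-01  1.290e-01  1.831e+00 -1.000e-03  1.180e+00 -9.580e-01] F [-0.7 -1.9  6. ] M [-0.21  0.1  -0.07] g 44.77348566055298 0.41047069282661297
```

>>> {"fn": "carry_out", "kwargs": {
  "targets": [
    {"dp":[0,0,0.1],"yaw":6},
    {"dp":[0,0,0.1],"yaw":12},
    {"dp":[0,0,0.2],"yaw":18}
  ]
}}

```text
clock: 7.3
eef_pos: [501.2, -85.5, 280.5]
tcp_rot: [3.141, 0.001, 2.043]
contact_force: [-0.7, -2.3, 6.4]
opening: 0.406
grasp_force: 44.8
```

```bash
python3 to.py
```

```text
t 7.3 p [501.2 -85.5 280.5] rot [3.141e+00 1.000e-03 2.043e+00] q [-1.710e-01  1.290e-01  1.831e+00 -1.000e-03  1.180e+00 -6.430e-01] F [-0.7 -2.3  6.4] M [-0.3   0.2   0.05] g 44.792890548706055 0.406277616472707
```

>>> {"fn": "carry_out", "kwargs": {
  "targets": [
    {"dp":[0,0,0.1],"yaw":6},
    {"dp":[0,0,0.1],"yaw":12},
    {"dp":[0,0,0.2],"yaw":18}
  ]
}}

```text
clock: 7.68
eef_pos: [501.2, -85.5, 280.4]
tcp_rot: [3.141, 0.001, 1.728]
contact_force: [-1.2, -1.6, 7.2]
opening: 0.406
grasp_force: 44.8
```

```bash
python3 to.py
```

```text
t 7.675 p [501.2 -85.5 280.4] rot [3.141e+00 1.000e-03 1.728e+00] q [-1.710e-01  1.300e-01  1.832e+00 -1.000e-03  1.180e+00 -3.290e-01] F [-1.2 -1.6  7.2] M [-0.3   0.22  0.11] g 44.82792019844055 0.40594688997250716
```

>>> {"fn": "carry_out", "kwargs": {
  "targets": [
    {"dp":[0,0,0.1],"yaw":6},
    {"dp":[0,0,0.1],"yaw":12},
    {"dp":[0,0,0.2],"yaw":18}
  ]
}}

```text
clock: 8.05
eef_pos: [501.1, -85.5, 280.2]
tcp_rot: [3.141, 0.001, 1.414]
contact_force: [-1.9, -1.5, 7.7]
opening: 0.406
grasp_force: 44.9
```

```bash
python3 to.py
```

```text
t 8.05 p [501.1 -85.5 280.2] rot [3.141e+00 1.000e-03 1.414e+00] q [-1.710e-01  1.300e-01  1.832e+00 -1.000e-03  1.180e+00 -1.500e-02] F [-1.9 -1.5  7.7] M [-0.27  0.3   0.07] g 44.87314760684967 0.4063030710504968
```

>>> {"fn": "carry_out", "kwargs": {
  "targets": [
    {"dp":[0,0,0.1],"yaw":5},
    {"dp":[0,0,0.1],"yaw":10},
    {"dp":[0,0,0.1],"yaw":15}
  ]
}}

```text
clock: 8.43
eef_pos: [501.1, -85.5, 280.1]
tcp_rot: [3.141, 0.001, 1.154]
contact_force: [-1.7, -1.3, 6.6]
opening: 0.406
grasp_force: 45.0
```

```bash
python3 to.py
```

```text
t 8.425 p [501.1 -85.5 280.1] rot [3.141e+00 1.000e-03 1.154e+00] q [-1.710e-01  1.300e-01  1.832e+00 -1.000e-03  1.179e+00  2.450e-01] F [-1.7 -1.3  6.6] M [-0.24  0.3   1.32] g 44.96219336986542 0.4060806350287506
```

Mz jumped from 0.07 to 1.32 N m, so the screw is seated. I'll hold it there briefly, then unload in small steps to find the true zero.

>>> {"fn": "carry_out", "kwargs": {
  "targets": [
    {"dp":[0,0,0],"yaw":0},
    {"dp":[0,0,0],"yaw":0},
    {"dp":[0,0,0],"yaw":0}
  ]
}}

```text
clock: 8.8
eef_pos: [501.1, -85.5, 280.1]
tcp_rot: [3.141, 0.001, 1.158]
contact_force: [-1.8, -2.1, 7.1]
opening: 0.414
grasp_force: 45.0
```

```bash
python3 to.py; python3 -c "
from h import *
cv2.imwrite('pics/seat.png',r.grab_frame('side')[:,:,::-1])"
```

```text
t 8.8 p [501.1 -85.5 280.1] rot [3.141e+00 1.000e-03 1.158e+00] q [-1.710e-01  1.300e-01  1.832e+00 -1.000e-03  1.179e+00  2.420e-01] F [-1.8 -2.1  7.1] M [-0.36  0.32  1.17] g 44.96345400810242 0.4139036990179722
```

>>> {"fn": "carry_out", "kwargs": {
  "targets": [
    {"dp":[0,0,0],"yaw":-1},
    {"dp":[0,0,0],"yaw":-2}
  ]
}}

```text
clock: 9.1
eef_pos: [501.1, -85.5, 280.1]
tcp_rot: [3.141, 0.001, 1.192]
contact_force: [-1.0, -1.8, 7.9]
opening: 0.409
grasp_force: 45.0
```

```bash
python3 to.py
```

```text
t 9.1 p [501.1 -85.5 280.1] rot [3.141e+00 1.000e-03 1.192e+00] q [-1.710e-01  1.300e-01  1.832e+00 -1.000e-03  1.179e+00  2.070e-01] F [-1.  -1.8  7.9] M [-0.29  0.3   0.49] g 44.97078895568848 0.40858656920985204
```

>>> {"fn": "carry_out", "kwargs": {
  "targets": [
    {"dp":[0,0,0],"yaw":-1},
    {"dp":[0,0,0],"yaw":-2}
  ]
}}

```text
clock: 9.35
eef_pos: [501.1, -85.5, 280.1]
tcp_rot: [3.141, 0.001, 1.226]
contact_force: [-1.9, -1.7, 7.0]
opening: 0.408
grasp_force: 45.0
```

```bash
python3 to.py
```

```text
t 9.35 p [501.1 -85.5 280.1] rot [3.141e+00 1.000e-03 1.226e+00] q [-1.710e-01  1.300e-01  1.832e+00 -1.000e-03  1.179e+00  1.730e-01] F [-1.9 -1.7  7. ] M [-0.31  0.33 -0.12] g 44.97347831726074 0.40782081841053275
```

Torque crosses zero at yaw ≈ 1.22, so the screw took 2.89 rad to seat, within the given 2.0–3.8. Now I'll back off 90°, letting the hand rise 0.75 mm with the thread.

>>> {"fn": "carry_out", "kwargs": {
  "targets": [
    {"dp":[0,0,-0.1],"yaw":-9},
    {"dp":[0,0,-0.2],"yaw":-18},
    {"dp":[0,0,-0.2],"yaw":-27},
    {"dp":[0,0,-0.3],"yaw":-36},
    {"dp":[0,0,-0.4],"yaw":-45},
    {"dp":[0,0,-0.5],"yaw":-54},
    {"dp":[0,0,-0.5],"yaw":-63},
    {"dp":[0,0,-0.6],"yaw":-72},
    {"dp":[0,0,-0.7],"yaw":-81},
    {"dp":[0,0,-0.7],"yaw":-90},
    {"dp":[0,0,-0.7],"yaw":-90},
    {"dp":[0,0,-0.7],"yaw":-90}
  ]
}}

```text
clock: 10.85
eef_pos: [501.3, -85.4, 280.9]
tcp_rot: [-3.141, 0.001, 2.797]
contact_force: [-0.3, -1.3, 6.4]
opening: 0.409
grasp_force: 45.0
```

```bash
python3 to.py; python3 - <<'E'
from h import *
a=r.grab_frame("side")[:,:,::-1]; cv2.imwrite("pics/end.png",a)
z=lambda i:cv2.resize(i[60:140,315:385],None,fx=5,fy=5,interpolation=cv2.INTER_CUBIC)
cv2.imwrite("pics/p4.png",np.hstack([z(cv2.imread("pics/seat.png")),z(a)]))
cv2.imwrite("pics/p5.png",r.grab_frame("top")[:,:,::-1])
E
```

```text
t 10.85 p [501.3 -85.4 280.9] rot [-3.141e+00  1.000e-03  2.797e+00] q [-0.171  0.129  1.831 -0.     1.18  -1.397] F [-0.3 -1.3  6.4] M [-0.16  0.2   0.07] g 44.9513304233551 0.40876810136220065
```

View pics/p4.png

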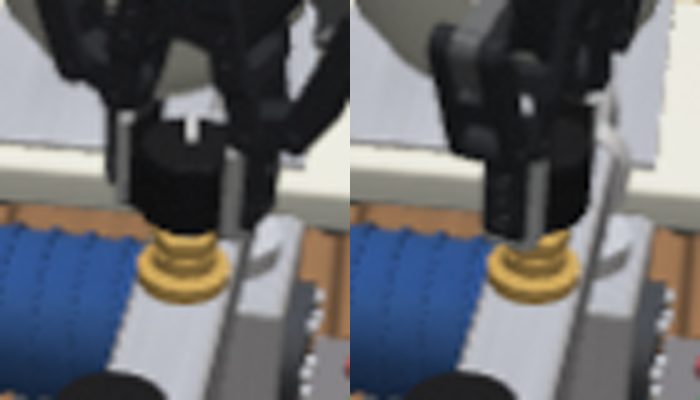

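In the left (seated) half, the index line at (192,128) points away from the camera. That is −1.45 rad, as expected after 2.89 rad clockwise from 1.435, so the grip hasn't slipped. The right half shows the pads still on the knob after the 90° back-off, with the mark hidden behind a finger. The hand turned 1.571 rad and the grip reads 45 N, so I'm handing in.

```bash
python3 -c "
from rig import r
print(r.sign_off())"
```

```text
the job is handed in; nothing more can be done
None
```

I screwed in the flow screw on the head with the bottle until it seated (2.89 rad), then backed it off a quarter turn (1.57 rad by hand rotation). The gripper is still holding the knob at 45 N; the arm went nowhere near the other screw or either bottle, and the job is handed in with no verdict shown.

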